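# Load the block incubator with screw-in sample cartridges

### The job

Load the block incubator: pull its cover down fully open, take every cartridge from the rack and screw it clockwise, without forcing it, into a free well until it stands on the well's floor, one per well, then push the cover back up until it is shut. Leave the cover open until all the cartridges are fully home, and do not disturb the other things on the bench.

Things in the scene. Friction and masses are not known exactly. Their poses are not given: they have to be found in the camera images.
- well0 (a point): centre of the mouth of the well at the incubator's +y end, level with the block's top (100 mm above the table), z up. Round hole 28 mm across, 78 mm deep, 2 mm countersink. The wells stand in a row 80 mm apart along the incubator's y, 85 mm behind the cover's hinge line. Any cartridge fits any well.
- well1 (a point): the same for the middle well. The lowest 22 mm of each well carry a coarse two-start internal right-hand thread (ridges leave a 19 mm bore), lead 28 mm per turn (4.5 mm of sinking per rad), about 4 mm axial play. A cartridge let down upright rests on the thread with its foot 7 to 22 mm above the floor, depending on its heading.
- well2 (a point): the same for the well at the -y end. In each well: turned clockwise seen from above, a cartridge follows the thread down until its foot stands on the floor, 78 mm below this point, after 75 to 255 degrees; some further turning does no harm until it binds. Once home it cannot be pulled straight out.
- cart0: steel screw-in sample cartridge, 127 mm tall, 200 g, upright in the rack at the start; may be absent. Origin at the centre of its foot, z up its axis. A tip 15 mm across and 27 mm long, then a barrel 25 mm across from 27 to 92 mm, then a flat black wing grip from 91 to 127 mm, 12 mm thick along its own x, 38 mm wide along its y. Hold it across the 12 mm flats, 108 mm above the foot.
- cart1: steel screw-in sample cartridge, 127 mm tall, 200 g, upright in the rack at the start; may be absent. Like cart0. Each has a round cross pin through its tip, 5 mm thick, 25 mm from end to end, along its own y, 5 mm above the foot; the pin's two ends are the lugs that run in the thread.
- cart2: steel screw-in sample cartridge, 127 mm tall, 200 g, upright in the rack at the start; may be absent. Like cart0.
- rack: loose white plastic rack, 210 (its x) x 80 x 60 mm high, 1.2 kg, origin at the centre of its underside on the table; three round holes 30 mm across in a row along its x at -65, 0 and +65 mm; a cartridge in a hole has its foot 10 mm above the table. Stands to the left of the incubator.
- incubator: white block incubator fixed on the bench, 330 mm wide (its y), 246 mm deep (its x, pointing away from the robot), origin on the table straight below the hinge line of the cover. The metal block with the wells fills it up to 100 mm high; the rear housing begins 155 mm behind the hinge line and is 155 mm high; sides rise under the closed cover, 150 mm to either side of the middle.
- cover (a joint): drop-front cover, hinged along its lower edge, a flat white panel with a window, 320 mm wide: 0 = shut (leaning back 45 degrees over the wells), pi/2 = fully open (leaning 45 degrees out towards the robot). It falls softly to either end stop under its own 0.4 kg; a couple of newtons at the handle move it.
- hinge (a point): middle of the cover's hinge line, 100 mm above the table; the line runs along the incubator's y.
- handle (a point): middle of the cover's bow handle: a round steel bar 12 mm thick and 110 mm long along the incubator's y, beyond the free edge of the cover in its plane, 185 mm from the hinge line, with 28 mm free between bar and panel edge. It can be pinched from above and turns freely between the fingers.
- bottle: amber reagent bottle, 68 mm across, 150 mm tall, loose; not part of the job, leave it where it is. Origin at the centre of its underside.
- flask: clear flat culture flask lying down, 50 x 130 x 33 mm, loose; not part of the job, leave it where it is. Origin at the centre of its underside.
- dishes: stack of clear culture dishes, 90 mm across, 45 mm high, loose; not part of the job, leave it where it is. Origin at the centre of its underside.
- jar: glass jar, 70 mm across, 80 mm tall, loose; not part of the job, leave it where it is. Origin at the centre of its underside.
- timer: grey bench timer, 60 x 75 x 25 mm, loose; not part of the job, leave it where it is. Origin at the centre of its underside.
- beaker: glass beaker, 70 mm across, 90 mm tall, loose; not part of the job, leave it where it is. Origin at the centre of its underside.
There are look-alikes about, which are no part of the job. Leave any blue or red look-alike of the cart0 alone. Leave any purple look-alike of the cart2 alone.

How it is judged:
By the outcome, as a careful person would: the job done as asked, in the order asked, and still so for the second after the job is handed in, with the robot touching nothing.
Of cart0, cart1, cart2 only 2 to 3 are there at a start; the rules pass over those that are not, and their reading is None.
At some moment in a run one of rack may be knocked a few centimetres aside while the robot is not near it.
It also fails if it takes over 210 s, if anything falls off the work surface, if the arm or the gripper's body presses on something with over 40 N, if the wrist force passes 120 N, or if a joint passes its speed limit or range.

### The arm

A 6-joint arm with a two-finger parallel gripper is mounted at the origin on the work surface. World frame = base frame: x ahead of the robot, y to its left, z up, the work surface at z = 0. Lengths are in m, angles in rad, forces in N, time in s.
With the tool pointing down it reaches from about 0.3 to 0.875 m from the base axis. Payload 6.4 kg.
Tool frame: the origin (TCP) lies between the finger pads; the fingertips stand 22 mm ahead of it and the grasp point (between the pads) lies 3 mm ahead of it; z points along the fingers, y is the line along which they close (so a half turn about z gives the same grasp; the last joint's range is limited). The gripper opens to 85 mm and grips with 20 to 120 N. Pads are 22 mm wide; open, the fingers measure 114 mm over their backs; the gripper's body (76 mm by 85 mm) begins 54 mm behind the grasp point. The pads swing forward as they close: fully open they stand 13 mm farther back than shut.
Start: joints at [-0.206, 0.181, 1.607, -0, 1.354, -0.206], TCP at [0.575, 0, 0.222] pointing down, gripper open.
Joint ranges: [-2.99, 2.99], [-0.89, 2.07], [0.3, 2.58], [-1.14, 4.28], [0, 2.63], [-3.12, 3.12]. Speed limits (rad/s): [2.57, 2.57, 3.01, 3.14, 3.14, 3.14].

### API

Orientations are given as a unit quaternion [x, y, z, w].
In Python, from plant import ctrl gives the robot as it stands.
- The arm moves only by the tool servo_tool, never from a script. Its argument "increments" is text: rows parted by semicolons, each of 7 numbers parted by spaces: the shift along the tool's x, y, z in mm, then the turn, a rotation vector about the tool's x, y, z in rad, then the opening, from 0 (shut) to 1 (fully open). A call has 1 to 20 rows; each row is the pose to reach, as a shift and turn from the pose commanded when the call began, along the tool's axes at that moment; what a row does not reach only later rows make up. A row lasts 1/8 s, in which the tool goes at most 62.5 mm and 10.7 degrees, less where a joint would pass 70% of its speed; a pose out of reach is approached as far as the arm can. A call with a gripper value outside its range is refused whole. The fingers move at their own pace and stop on an object; "force" is the grip in N (left out, the last holds). Time passes only in rows, so rows that repeat a pose let the fingers close. It gives the time, the measured TCP pose, the force, the opening and the grip force at its end, in the units of the state.
- ctrl.get_state(): the state, without advancing time (a new reading comes with each control period).
- ctrl.snapshot(name): name is "scene" or "side" or "wrist"; returns a dict with "img" (420x560x3 uint8, red, green, blue), "K" (3x3 intrinsics, pixels), "camera_from_world" (4x4, takes a point from world to camera coordinates). Camera axes: x right, y down, z forward; pixel columns grow to the right and rows downward; lengths in m; the calibration is good to about 2 mm. A picture is of the moment at which its call begins. There is no depth.
- ctrl.close_job(): hands the job in; it is judged then, once.
The state is a dict: "time": time; "joint_positions": joint angles; "joint_velocities": joint speeds; "tau": joint torques, N m; "eef_pos": TCP position; "ee_rot": TCP orientation; "wrist_force": force on the tool from outside, world axes, zero at the start; "ft_torque": the same for the moment, N m; "width": opening from 0.0 (shut) to 1.0 (fully open); "grasp_force": force on a finger pad.
Only numpy, scipy, OpenCV 4.12 (cv2) and the standard library are available. Lean on these libraries where they do the work, as an engineer would, in place of code of your own. Each camera call takes 0.05 s, during which the arm holds its last target. There are 200 camera calls.

## Working session

There is one attempt and no reset: what is moved stays moved. The work goes in short steps, Python scripts to look and compute and a tool call to move; the robot and the scene stay as the last step left them, time stands still between calls to the robot, and variables do not carry over. Pictures are saved under pics/ and viewed, at most 14 in all, crops included, and the job is handed in when it is done.

Besides the shell and the picture viewer there is one more tool, called after "Emit:" as a command line: name --argument value ..., lists and objects as JSON in quotes. servo_tool: Moves the arm, as the interface text tells. Its arguments: {"type":"object","properties":{"increments":{"type":"string"},"force":{"type":"number"}},"required":["increments"]}

```bash
ls; mkdir -p pics; cat > h.py <<'E'
import numpy as np, cv2
from plant import ctrl
from scipy.spatial.transform import Rotation as R
def snap(n,f=None):
    s=ctrl.snapshot(n)
    s={k:np.array(v) for k,v in s.items()}
    if f: cv2.imwrite('pics/'+f,s['img'][...,::-1]); np.savez('pics/'+f+'.npz',**s)
    return s
def load(f): return dict(np.load('pics/'+f+'.npz'))
def ray(s,u,v):
    T=np.linalg.inv(s['camera_from_world']); d=T[:3,:3]@np.linalg.solve(s['K'],[u,v,1.]); return T[:3,3],d
def onz(s,u,v,z):
    o,d=ray(s,u,v); return o+d*(z-o[2])/d[2]
def tri(s1,p1,s2,p2):
    o1,d1=ray(s1,*p1);o2,d2=ray(s2,*p2)
    a=np.linalg.lstsq(np.c_[d1,-d2],o2-o1,rcond=None)[0]
    A,B=o1+d1*a[0],o2+d2*a[1]; return (A+B)/2,np.linalg.norm(A-B)
def proj(s,P):
    c=s['camera_from_world']@np.r_[P,1]; q=s['K']@c[:3]; return q[:2]/q[2]
def togo(P,yaw=None):
    """shift in tool axes mm from the measured TCP to world point P"""
    st=ctrl.get_state(); r=R.from_quat(st['ee_rot'])
    return r.inv().apply(np.array(P)-st['eef_pos'])*1000
E
python3 - <<'E'
from h import *
a=snap('scene','s0.png'); b=snap('side','d0.png'); c=snap('wrist','w0.png')
st=ctrl.get_state(); print(st)
print(R.from_quat(st['ee_rot']).as_matrix().round(3))
for s in (a,b,c): print(np.linalg.inv(s['camera_from_world']).round(3), s['K'][0,0])
E
```

```text
pics
{'time': 0.15, 'joint_positions': array([-2.06288488e-01,  1.81415764e-01,  1.60776443e+00,  3.59759575e-05,
        1.35378918e+00, -2.06295694e-01]), 'joint_velocities': array([-0.00027741, -0.001779  , -0.00249639, -0.00063883, -0.00145987,
        0.00111764]), 'tau': array([ 1.94259010e-03, -4.45260644e+01, -3.51692533e+01, -1.26067753e-04,
        5.82284134e-03,  2.14055274e-05]), 'eef_pos': array([5.74573171e-01, 1.25229080e-04, 2.21172305e-01]), 'ee_rot': array([ 7.07106813e-01,  7.07106414e-01, -3.62021719e-04, -5.85734274e-04]), 'wrist_force': array([ 0.43753061, -0.07573325,  0.00734989]), 'ft_torque': array([ 0.03132626, -0.03267722, -0.03218522]), 'grasp_force': 0.0, 'width': 1.0020769498770068}
[[ 0.     1.    -0.001]
 [ 1.    -0.     0.   ]
 [ 0.    -0.001 -1.   ]]
[[ 0.662  0.625 -0.414  1.225]
 [ 0.749 -0.548  0.372 -0.593]
 [ 0.006 -0.556 -0.831  1.595]
 [ 0.     0.     0.     1.   ]] 531.8456063646347
[[-0.994 -0.07   0.082  0.422]
 [-0.108  0.606 -0.788  1.062]
 [ 0.006 -0.792 -0.61   0.977]
 [ 0.     0.     0.     1.   ]] 503.68844277955185
[[ 1.     0.001 -0.001  0.574]
 [ 0.    -0.966 -0.257  0.065]
 [-0.001  0.257 -0.966  0.374]
 [ 0.     0.     0.     1.   ]] 375.91711178337295
```

View pics/s0.png

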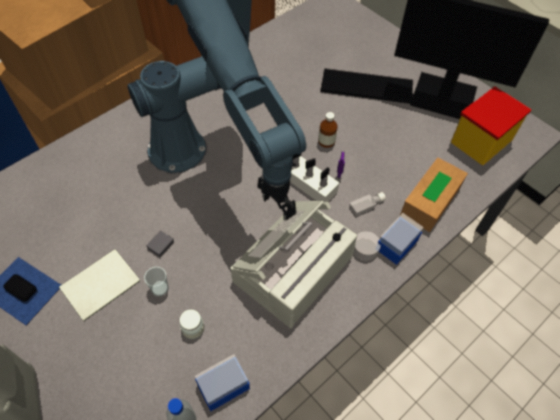

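View pics/d0.png

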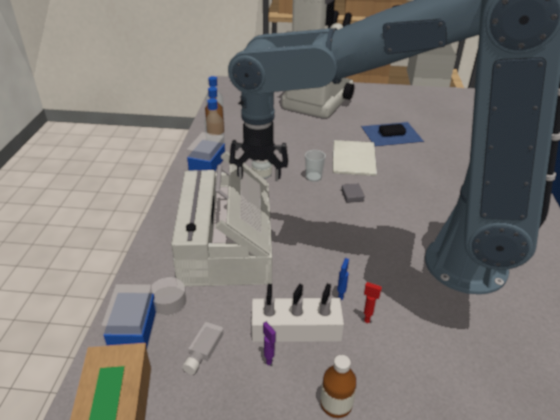

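Scene shows the incubator around (295,265) and the white rack at (315,180) with three black-grip cartridges. The side view shows the rack at (297,318), three cartridges at (269,295), (297,295) and (326,295), and look-alikes: purple (269,343), blue (343,280), red (371,300). I'll enlarge these.

```bash
python3 - <<'E'
from h import *
b=load('d0.png')['img'][...,::-1]; a=load('s0.png')['img'][...,::-1]
A=cv2.resize(b[160:375,165:395],None,fx=2.6,fy=2.6,interpolation=cv2.INTER_CUBIC); cv2.imwrite('pics/c1.png',A)
B=cv2.resize(a[145:330,220:370],None,fx=3.2,fy=3.2,interpolation=cv2.INTER_CUBIC); 
cv2.imwrite('pics/c2.png',B)
E
```

```text
(no output)
```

View pics/c1.png

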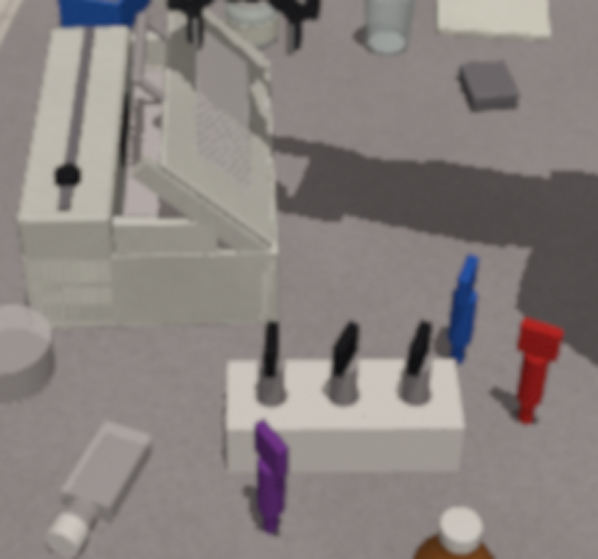

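View pics/c2.png

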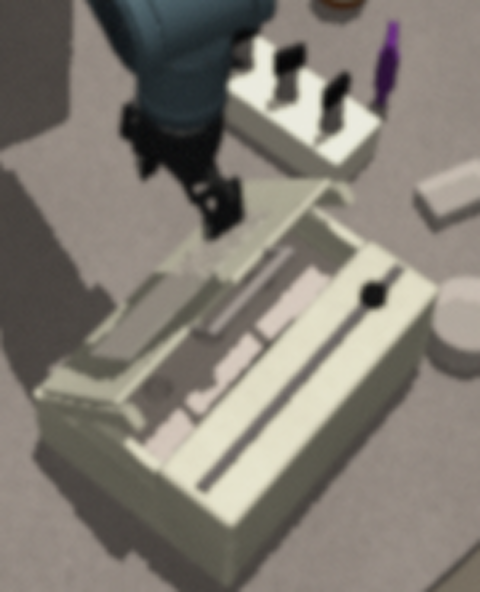

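View pics/w0.png

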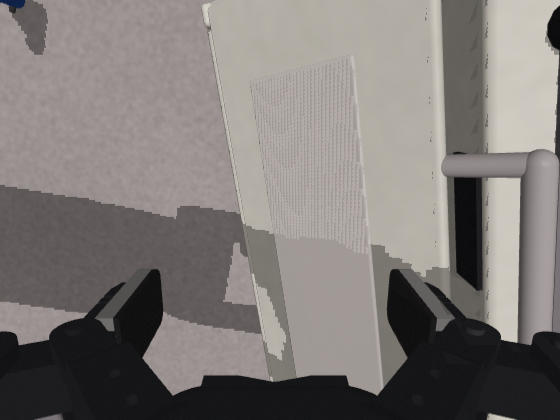

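Crops: three black-grip cartridges sit in the rack; the purple, blue and red ones stand outside it and are excluded. The handle bar runs in the scene from about (284,247) to (311,225). The wrist view shows the bar at (540,150+). Next I compute incubator points.

```bash
python3 - <<'E'
from h import *
a=load('s0.png');b=load('d0.png');c=load('w0.png')
A=lambda x,y,z:onz(a,220+x/3.2,145+y/3.2,z).round(4)
B=lambda x,y,z:onz(b,165+x/2.6,160+y/2.6,z).round(4)
print('bar',A(205,325,.231),A(290,255,.231))
print('barwrist end', onz(c,541,165,.231))
print('rear top corners .155',A(437,290,.155),A(233,527,.155), 'front of housing', A(372,243,.155),A(163,465,.155))
print('side rear', B(20,218,.155),B(112,222,.155),B(55,28,.155))
print('hinge ends',A(40,395,.1), B(272,245,.1))
print('base front', B(272,318,0), B(32,325,0))
# rack white top in side, purple etc.
print('rack top', B(230,362,.06),B(455,360,.06),B(462,425,.06),B(228,430,.06))
for p in [(271,335),(346,345),(420,345)]: print('grip',B(*p,.12))
for p in [(271,400),(344,400),(416,400)]: print('barrel@rack top front',B(*p,.06))
E
```

```text
bar [ 0.6826 -0.0649  0.231 ] [0.6796 0.0451 0.231 ]
barwrist end [0.67554559 0.0462873  0.231     ]
rear top corners .155 [0.7731 0.1611 0.155 ] [ 0.8222 -0.1548  0.155 ] front of housing [0.693  0.1517 0.155 ] [ 0.7355 -0.1623  0.155 ]
side rear [0.7639 0.1762 0.155 ] [0.6772 0.1719 0.155 ] [ 0.8107 -0.1425  0.155 ]
hinge ends [ 0.5821 -0.1872  0.1   ] [0.5319 0.1274 0.1   ]
base front [0.5317 0.1291 0.    ] [ 0.7729  0.1664 -0.    ]
rack top [0.5571 0.2464 0.06  ] [0.3498 0.2204 0.06  ] [0.3432 0.2963 0.06  ] [0.5477 0.325  0.06  ]
grip [0.5167 0.2644 0.12  ]
grip [0.4499 0.2688 0.12  ]
grip [0.3852 0.2614 0.12  ]
barrel@rack top front [0.5141 0.2871 0.06  ]
barrel@rack top front [0.4489 0.2797 0.06  ]
barrel@rack top front [0.3844 0.2724 0.06  ]
```

Emit:
servo_tool --increments "0 0 -50 0 0 0 0.6; 0 0 -90 0 0 -0.08 0.6; -5 50 -90 0 0 -0.157 0.6; -10 109 -90 0 0 -0.157 0.6; -10 109 -90 0 0 -0.157 0.6; -10 109 -60 0 0 -0.157 0.6; -10 109 -30 0 0 -0.157 0.6; -10 109 -16 0 0 -0.157 0.6; -10 109 -16 0 0 -0.157 0.6" --force 30

```text
time: 1.27
eef_pos: [0.6831, -0.0098, 0.2373]
ee_rot: [0.649, 0.76, -0.0, -0.001]
wrist_force: [0.4, -0.6, 0.7]
width: 0.599
grasp_force: 0.0
```

Emit:
servo_tool --increments "0 0 0 0 0 0 0.05; 0 0 0 0 0 0 0.05; 0 0 0 0 0 0 0.05; 0 0 0 0 0 0 0.05;0 0 0 0 0 0 0.05;0 0 0 0 0 0 0.05;0 0 0 0 0 0 0.05" --force 30

```text
time: 2.15
eef_pos: [0.684, -0.01, 0.2378]
ee_rot: [0.649, 0.76, -0.0, -0.0]
wrist_force: [0.2, -0.8, -0.5]
width: 0.05
grasp_force: 0.0
```

```bash
python3 - <<'E'
from h import *
a=snap('scene','s1.png');b=snap('side','d1.png')
p=proj(a,[.684,-.01,.22]);q=proj(b,[.684,-.01,.22]);print(p,q)
def cr(s,p,w=45,f=8):
    x,y=map(int,p); return cv2.resize(s['img'][y-w:y+w,x-w:x+w,::-1],(400,400),interpolation=cv2.INTER_CUBIC)
cv2.imwrite('pics/c3.png',np.hstack([cr(a,p),cr(b,q)]))
E
```

```text
[297.99534076 237.99855382] [218.32341834 180.85406606]
```

View pics/c3.png

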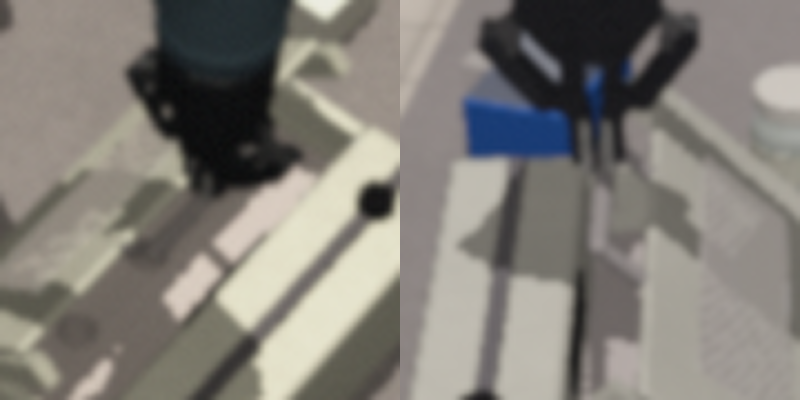

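```bash
python3 - <<'E'
from h import *
a=load('s0.png');b=load('d0.png');c=load('w0.png')
for v in (186,189,192,195): print(v,tri(a,(310.6,224.7),b,(219.5,v)),tri(b,(219.5,v),c,(541,165)))
print(tri(a,(310.6,224.7),c,(541,165)))
A=cv2.resize(b['img'][155:215,185:265,::-1],None,fx=7,fy=7,interpolation=cv2.INTER_CUBIC)
B=cv2.resize(a['img'][205:265,265:330,::-1],(455,420),interpolation=cv2.INTER_CUBIC)
cv2.imwrite('pics/c4.png',np.hstack([A,B])[:, :1015]) 
M=np.hstack([A,B]);M=cv2.resize(M,(800,332));cv2.imwrite('pics/c4.png',M);print(M.shape)
E
```

```text
186 (array([0.67587731, 0.04049897, 0.23713085]), np.float64(0.01250549936983969)) (array([0.6671574 , 0.04777864, 0.24449934]), np.float64(0.0019503924269938992))
189 (array([0.67447773, 0.04381595, 0.23069555]), np.float64(0.010145590483603197)) (array([0.66958973, 0.0475397 , 0.23688184]), np.float64(0.003016213042741343))
192 (array([0.67307509, 0.04714191, 0.22425218]), np.float64(0.007781671218988182)) (array([0.67202223, 0.04732903, 0.22923991]), np.float64(0.008024386387115487))
195 (array([0.67166938, 0.0504768 , 0.21780086]), np.float64(0.00541375561562723)) (array([0.67445426, 0.04714743, 0.22157501]), np.float64(0.013074233525873231))
(array([0.67813832, 0.04619677, 0.22770057]), np.float64(0.0008370488626195113))
(332, 800, 3)
```

View pics/c4.png

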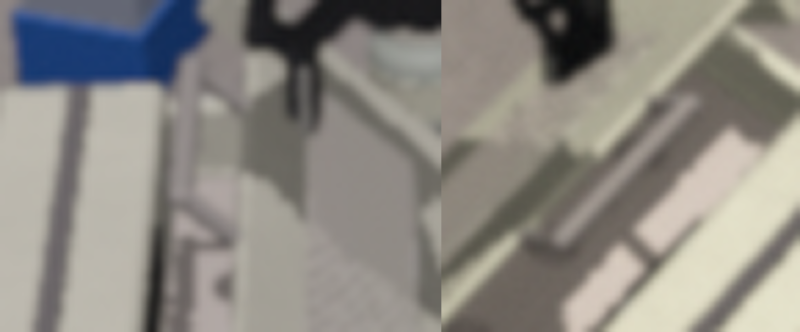

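The crop shows the handle bar in the scene from (285,248) to (310,223), and in the side view along column 218 down to row 192. The shut fingertips end at about row 172 in the later side view, so they look too high. I'll check this numerically.

```bash
python3 - <<'E'
from h import *
a=load('s0.png');b=load('d0.png');a1=load('s1.png');b1=load('d1.png')
print('open tips d0',[proj(b,[.575+dx,0,.2122]).round(1) for dx in (-.042,.042)])
print('shut tip d1',proj(b1,[.684,-.01,.2158]).round(1),'s1',proj(a1,[.684,-.01,.2158]).round(1))
print('bar ends',tri(a,(310.1,222.8),b,(218.2,191)),proj(a,[.6845,-.01,.231]),proj(b,[.6845,-.01,.231]))
m=(b1['img'].max(2)<45).astype(np.uint8)
for v in range(160,190,2): print(v,np.where(m[v,205:235])[0]+205, b1['img'][v,218])
print(ctrl.get_state()['width'])
E
```

```text
open tips d0 [array([274.8, 189.3]), array([243. , 187.2])]
shut tip d1 [218.4 182.2] s1 [297.9 238.7]
bar ends (array([0.67262758, 0.04887922, 0.22986836]), np.float64(0.0014088430550738332)) [298.26967234 236.25181097] [217.8719872  177.38695333]
160 [211 212 213 214 215 219 220 221 222] [25 32 50]
162 [212 221] [59 60 67]
164 [] [73 74 78]
166 [] [77 77 77]
168 [222] [79 77 76]
170 [] [78 76 75]
172 [] [81 78 77]
174 [] [88 84 83]
176 [] [113 107 106]
178 [] [146 138 137]
180 [] [149 142 140]
182 [] [148 141 140]
184 [] [147 141 139]
186 [] [146 139 138]
188 [] [145 139 137]
0.05136374064671132
```

Emit:
servo_tool --increments "0 0 0 0 0 0 0.6; 0 0 0 0 0 0 0.6; 0 0 0 0 0 0 0.6;0 0 4 0 0 0 0.6; 0 0 8 0 0 0 0.6; 0 0 12 0 0 0 0.6; 0 0 12 0 0 0 0.6; 0 0 12 0 0 0 0.05; 0 0 12 0 0 0 0.05; 0 0 12 0 0 0 0.05; 0 0 12 0 0 0 0.05; 0 0 12 0 0 0 0.05; 0 0 12 0 0 0 0.05" --force 30

```text
time: 3.88
eef_pos: [0.6835, -0.0102, 0.227]
ee_rot: [0.649, 0.76, -0.0, -0.0]
wrist_force: [-4.9, -1.0, 5.8]
width: 0.048
grasp_force: 3.5
```

```bash
python3 - <<'E'
from h import *
w=snap('wrist','w2.png');b=snap('side','d2.png')
W=cv2.resize(w['img'][...,::-1],(440,330)); B=cv2.resize(b['img'][145:215,190:266,::-1],(360,330),interpolation=cv2.INTER_CUBIC)
cv2.imwrite('pics/c5.png',np.hstack([W,B]))
E
```

```text
(no output)
```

View pics/c5.png

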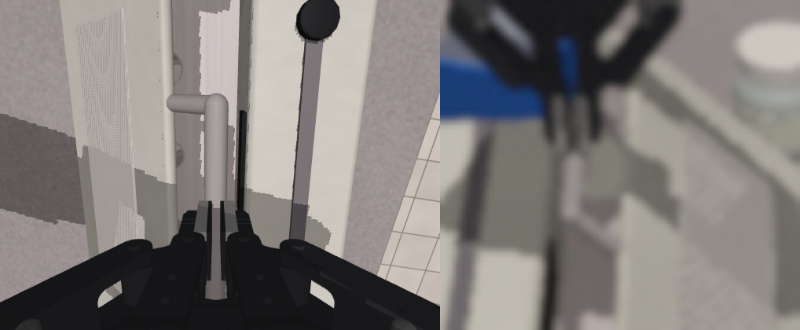

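The wrist view shows the bar at column 215 running right between the two fingers. I'll close fully.

Emit:
servo_tool --increments "0 0 0 0 0 0 0; 0 0 0 0 0 0 0; 0 0 0 0 0 0 0; 0 0 0 0 0 0 0" --force 40

```text
time: 4.47
eef_pos: [0.6842, -0.0102, 0.2273]
ee_rot: [0.649, 0.76, 0.0, 0.001]
wrist_force: [-3.0, -0.1, 7.2]
width: -0.002
grasp_force: 3.2
```

```bash
python3 - <<'E'
from h import *
w=load('w2.png');s=load('s1.png')
for z in (.205,.215,.225,.235,.245): print(z,proj(w,[.684,-.01,z]).round(1), proj(w,[.6845-.156*.022,-.01+.022*.988,z]).round(1), proj(w,[.6845-.156*.011,-.01+.011*.988,z]).round(1))
g=w['img']; 
for v in (140,170,200,230,250,270,300,340): print(v,[tuple(g[v,u]) for u in range(250,300,6)] and g[v,240:306:4].mean(1).astype(int))
E
```

```text
0.205 [276.5 249.5] [277.6 206.5] [277.6 228.4]
0.215 [276.6 257. ] [277.8 211.8] [277.7 234.8]
0.225 [276.7 265.3] [278.  217.7] [277.9 242. ]
0.235 [276.8 274.7] [278.2 224.4] [278.1 250.1]
0.245 [277.  285.3] [278.4 232. ] [278.3 259.3]
140 [114 118 119 122 123 109 143 156 164 164 157 142 116 194 196 194  74]
170 [129 129 126 127 197 113 143 156 162 162 157 139 109 127 127 169  23]
200 [126 128 126 126 196 111 143 156 162 161 157 137 103 126 123  92  12]
230 [126 128 125 125 127 107 144 157 161 161 156 135  91 126 122  86  12]
250 [124 127 125 124 125 107 143 157 161 160 153 132  99 125 123  86  10]
270 [ 21  21  20  80  80  80  49  22 103 103  42  18  94  98  98  26  22]
300 [ 21  23  21  21  21 107  28  16 103 103  42  27 108  21  21  22  20]
340 [ 21  20  23  18  18  24  26  40 103 103  98  26  21  26  18  22  22]
```

Emit:
servo_tool --increments "0 0 -8 0 0 0 0; 0 0 -15 0 0 0 0.6; 0 0 -15 0 0 0 0.6; 0 0 -15 0 0 0 0.6; 0 0 -15 0 0 0 0.6; 0 0 -5 0 0 0 0.6;0 0 5 0 0 0 0.6; 0 0 12 0 0 0 0.6; 0 0 15 0 0 0 0.6; 0 0 15 0 0 0 0.6; 0 0 15 0 0 0 0.6" --force 30

```text
time: 5.85
eef_pos: [0.6843, -0.01, 0.2113]
ee_rot: [0.649, 0.76, 0.0, 0.0]
wrist_force: [-0.6, -0.7, -0.5]
width: 0.603
grasp_force: 0.0
```

Emit:
servo_tool --increments "0 0 0 0 0 0 0.4; 0 0 0 0 0 0 0.2; 0 0 0 0 0 0 0.0; 0 0 0 0 0 0 0; 0 0 0 0 0 0 0;0 0 0 0 0 0 0" --force 30

```text
time: 6.6
eef_pos: [0.6831, -0.0101, 0.2112]
ee_rot: [0.65, 0.76, -0.001, -0.001]
wrist_force: [-5.3, 0.3, 3.6]
width: 0.128
grasp_force: 29.7
```

Bar is gripped at width 0.128 (about 11 mm). Now I open the cover along its arc.

Emit:
servo_tool --increments "0 -8 -7.5 0 0 0 0; 0 -17 -15 0 0 0 0; 0 -27 -22.5 0 0 0 0; 0 -38 -29.5 0 0 0 0; 0 -50 -35.5 0 0 0 0; 0 -61.5 -40.5 0 0 0 0; 0 -74 -45 0 0 0 0; 0 -86 -48.5 0 0 0 0; 0 -86 -48.5 0 0 0 0" --force 30

```text
time: 7.72
eef_pos: [0.5992, -0.0229, 0.262]
ee_rot: [0.649, 0.76, 0.001, 0.001]
wrist_force: [2.2, 4.9, 6.9]
width: 0.125
grasp_force: 30.7
```

Emit:
servo_tool --increments "0 -12.5 -3 0 0 0 0; 0 -25 -4.5 0 0 0 0; 0 -45 -5.5 0 0 0 0; 0 -58 -5 0 0 0 0; 0 -70.5 -3.5 0 0 0 0; 0 -83 -1 0 0 0 0; 0 -96 2 0 0 0 0; 0 -108 6 0 0 0 0; 0 -120 10.5 0 0 0 0; 0 -131 16 0 0 0 0; 0 -142.5 22.5 0 0 0 0; 0 -152 28.5 0 0 0 0; 0 -161 35.5 0 0 0 0; 0 -169 42 0 0 0 0; 0 -175 48 0 0 0 0; 0 -175 48 0 0 0 0" --force 30

```text
time: 9.72
eef_pos: [0.4245, -0.0501, 0.2104]
ee_rot: [0.65, 0.76, -0.0, -0.002]
wrist_force: [-0.4, 5.5, -1.4]
width: 0.12
grasp_force: 32.2
```

Emit:
servo_tool --increments "0 0 0 0 0 0 0.3; 0 0 0 0 0 0 0.6; 0 0 0 0 0 0 0.6; 0 0 -40 0 0 0 0.6; 0 0 -90 0 0 0 0.6; -15 60 -90 0 0 0 0.6; -30 120 -90 0 0 0 0.6; -45 170 -90 0 0 0 0.6; -54 218 -90 0 0 0 0.6;  -54 218 -90 0 0 0 0.6; -54 218 -90 0 0 0 0.6; -54 218 -90 0 0 0 0.6"

```text
time: 11.22
eef_pos: [0.6493, -0.07, 0.3023]
ee_rot: [0.649, 0.76, 0.0, 0.0]
wrist_force: [0.3, 0.8, 0.1]
width: 0.598
grasp_force: 0.0
```

```bash
python3 - <<'E'
from h import *
w=snap('wrist','w3.png');b=snap('side','d3.png')
st=ctrl.get_state();print(st['eef_pos'],st['joint_positions'].round(2))
h=np.array([.556,-.032]);x=np.array([.988,.156]);y=np.array([-.156,.988])
for k in (80,0,-80): P=h+.085*x+k/1000*y; print(P,proj(w,[*P,.1]).round(1))
W=w['img'][...,::-1]; B=cv2.resize(b['img'][170:360,170:390,::-1],(480,415),interpolation=cv2.INTER_CUBIC)
cv2.imwrite('pics/c6.png',np.hstack([cv2.resize(W,(320,240)).repeat(1,0),B[:240,:480]*0+B[:240]]) if 0 else W)
E
```

```text
[ 0.64941496 -0.07005368  0.30257549] [-0.29  0.3   1.3  -0.    1.54 -0.45]
[0.6275 0.0603] [273.4  33.3]
[ 0.63998 -0.01874] [273.5 127.8]
[ 0.65246 -0.09778] [273.5 211.7]
```

View pics/c6.png

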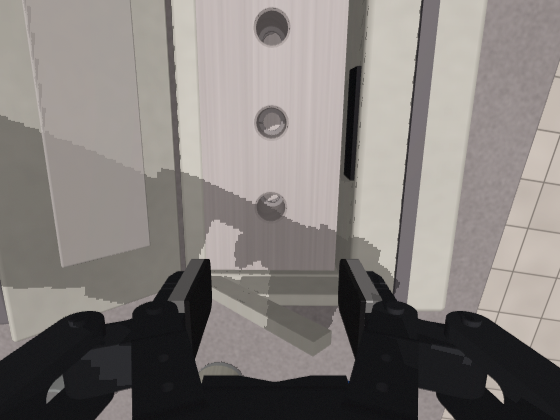

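Wrist view: three free wells at (272,27), (271.5,122) and (271,205). I refine these numerically, then measure the cartridges from the side and scene views.

```bash
python3 - <<'E'
from h import *
w=load('w3.png');g=cv2.cvtColor(w['img'],cv2.COLOR_RGB2GRAY)
P=[onz(w,*p,.1)[:2] for p in [(272,27),(271.5,122.3),(271.5,205.5)]]
print(P,np.linalg.norm(P[0]-P[1]),np.linalg.norm(P[1]-P[2]))
c=cv2.HoughCircles(cv2.medianBlur(g[:240,200:340],3),cv2.HOUGH_GRADIENT,1,50,param1=100,param2=15,minRadius=13,maxRadius=20)
print(c+np.array([200,0,0]))
b=load('d3.png'); a=snap('scene','s3.png')
m=(b['img'].max(2)<50)[270:325,250:345].astype(np.uint8)
n,l,s,ce=cv2.connectedComponentsWithStats(m)
for i in range(1,n):
  if s[i,4]>15: print('side',s[i],ce[i]+[250,270],onz(b,*(ce[i]+[250,270]),.119))
m=(a['img'].max(2)<50)[150:195,285:350].astype(np.uint8)
n,l,s,ce=cv2.connectedComponentsWithStats(m)
for i in range(1,n):
  if s[i,4]>8: print('scene',s[i],ce[i]+[285,150],onz(a,*(ce[i]+[285,150]),.119))
E
```

```text
[array([0.62548884, 0.06501189]), array([ 0.63743072, -0.01415383]), array([ 0.64959085, -0.09191872])] 0.08006135828358686 0.07870988582307883
[[[271.5         24.5         17.20000076]
  [270.5        205.5         14.30000019]
  [270.5        121.5         14.5       ]]]
side [17 15  4 20 69] [268.69565217 295.08695652] [0.5157814  0.28270439 0.119     ]
side [ 44  15   8  19 101] [297.42574257 293.78217822] [0.45113357 0.27135438 0.119     ]
side [72 15  8 19 92] [325.55434783 294.17391304] [0.38729085 0.26529926 0.119     ]
scene [  0   8  30  13 137] [301.54014599 163.99270073] [0.43347342 0.24553218 0.119     ]
scene [37 19  7 11 42] [324.5952381  173.33333333] [0.51602714 0.27772991 0.119     ]
scene [  0  24  11  21 118] [288.31355932 183.16949153] [0.46421149 0.15482086 0.119     ]
```

Emit:
servo_tool --increments "40 -18 -18 0 0 0 0.6; 90 -40 -18 0 0 0 0.6; 145 -65 -18 0 0 0 0.6; 200 -90 -18 0 0 0 0.6; 255 -115 -18 0 0 0 0.6; 306 -143 -18 0 0 0 0.6; 306 -143 -18 0 0 0 0.6; 306 -143 -18 0 0 0 0.6; 306 -143 -18 0 0 0 0.6; 306 -143 -18 0 0 0 0.6"

```text
time: 12.62
eef_pos: [0.4616, 0.2088, 0.3192]
ee_rot: [0.65, 0.76, -0.0, -0.0]
wrist_force: [-0.4, 0.5, 0.1]
width: 0.599
grasp_force: 0.0
```

```bash
python3 - <<'E'
from h import *
w=snap('wrist','w4.png')
st=ctrl.get_state();print(st['eef_pos'],st['joint_positions'].round(2))
for p in [(.516,.281),(.451,.272),(.387,.265)]: print(proj(w,[*p,.137]).round(1))
E
```

```text
[0.4614785  0.20890347 0.31918786] [ 0.19 -0.04  1.65 -0.    1.54  0.04]
[350.2 115.9]
[274.2 114.6]
[199.5 111. ]
```

View pics/w4.png

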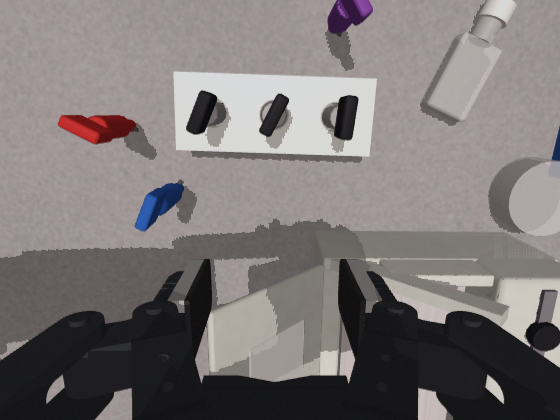

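The wrist view shows black wings at about (202,112), (274,115) and (346,117) in the white rack. The red, blue and purple look-alikes are outside it.

```bash
cat >> h.py <<'E'
def wings(w,z=.127):
    """black wings on the white rack: centre, heading of the wide axis (world, rad)"""
    im=w['img']; hs=cv2.cvtColor(im,cv2.COLOR_RGB2HSV)
    wh=cv2.inRange(im,(185,185,175),(255,255,255)); out=[]
    n,l,s,c=cv2.connectedComponentsWithStats(cv2.inRange(im,(0,0,0),(55,55,55)))
    for i in range(1,n):
        x,y,ww,hh,A=s[i]
        if not 200<A<2500 or y+hh>255: continue
        ring=cv2.dilate((l==i).astype(np.uint8),np.ones((9,9)))>0
        f=wh[ring&(l!=i)].mean()/255
        if f<.3: continue
        (cx,cy),(a,b_),t=cv2.minAreaRect(np.argwhere(l==i)[:,::-1].astype(np.float32))
        bx=cv2.boxPoints(((cx,cy),(a,b_),t)); e=bx[1]-bx[0] if np.linalg.norm(bx[1]-bx[0])>np.linalg.norm(bx[2]-bx[1]) else bx[2]-bx[1]
        P=onz(w,cx,cy,z); Q=onz(w,cx+e[0]/2,cy+e[1]/2,z)-P
        out.append((P[:2].round(4),round(float(np.arctan2(Q[1],Q[0])%np.pi),3),(cx,cy),(a,b_)))
    return out
E
python3 - <<'E'
from h import *
for r in wings(load('w4.png')): print(r)
E
```

```text
(array([0.3868, 0.2633]), 1.291, (201.2413787841797, 112.89654541015625), (18.94092559814453, 43.45270919799805))
(array([0.4506, 0.2718]), 1.248, (273.70001220703125, 114.60000610351562), (13.416406631469727, 43.37971496582031))
(array([0.514 , 0.2799]), 1.628, (345.5400085449219, 116.72000122070312), (18.80904197692871, 43.69919967651367))
```

Emit:
servo_tool --increments "30 30 30 0 0 0.05 0.4; 62 63 60 0 0 0.1 0.4; 62 63 100 0 0 0.1 0.4; 62 63 140 0 0 0.1 0.4; 62 63 160 0 0 0.1 0.4; 62 63 180 0 0 0.1 0.4; 62 63 195 0 0 0.1 0.4; 62 63 207 0 0 0.1 0.4; 62 63 217 0 0 0.1 0.4; 62 63 217 0 0 0.1 0.4; 62 63 217 0 0 0.1 0.4"

```text
time: 14.05
eef_pos: [0.5139, 0.2811, 0.103]
ee_rot: [0.687, 0.727, 0.0, 0.0]
wrist_force: [-0.9, 0.7, -0.3]
width: 0.401
grasp_force: 0.0
```

Emit:
servo_tool --increments "0 0 0 0 0 0 0.2; 0 0 0 0 0 0 0; 0 0 0 0 0 0 0; 0 0 0 0 0 0 0; 0 0 0 0 0 0 0" --force 40

```text
time: 14.68
eef_pos: [0.5141, 0.2811, 0.1031]
ee_rot: [0.687, 0.727, 0.001, 0.0]
wrist_force: [0.0, 0.2, 5.7]
width: 0.129
grasp_force: 40.9
```

Emit:
servo_tool --increments "0 0 -30 0 0 0 0; 0 0 -70 0 0 0 0; 0 0 -120 0 0 -0.1 0; 0 0 -165 0 0 -0.28 0; 0 0 -187 0 0 -0.46 0; -20 9 -187 0 0 -0.64 0; -45 20 -187 0 0 -0.82 0; -70 31 -187 0 0 -1 0; -95 42 -187 0 0 -1.18 0; -120 53 -187 0 0 -1.36 0; -145 64 -187 0 0 -1.54 0; -170 75 -187 0 0 -1.72 0; -195 87 -187 0 0 -1.9 0; -222 99 -187 0 0 -2.08 0; -222 99 -187 0 0 -2.26 0; -222 99 -187 0 0 -2.44 0; -222 99 -187 0 0 -2.6 0; -222 99 -187 0 0 -2.74 0; -222 99 -187 0 0 -2.74 0; -222 99 -187 0 0 -2.74 0"

```text
time: 17.18
eef_pos: [0.6245, 0.0649, 0.2886]
ee_rot: [-0.574, 0.819, 0.0, -0.001]
wrist_force: [0.2, 0.2, -2.3]
width: 0.132
grasp_force: 40.1
```

```bash
cat >> h.py <<'E'
def report(P):
    st=ctrl.get_state(); print(st['eef_pos'].round(4),'q1,q6',st['joint_positions'][[0,5]].round(2),'F',st['wrist_force'].round(1),'w',round(st['width'],3)); print('togo mm',togo(P).round(1))
E
python3 - <<'E'
from h import *
report([.6255,.065,.20]); st=ctrl.get_state()
p=np.array(st['eef_pos'])
# where does the hanging cartridge show up: compare predicted tip in the two views
a=snap('scene','s5.png');b=snap('side','d5.png')
q=proj(a,p-[0,0,.093]);r=proj(b,p-[0,0,.093]);print(q,r,proj(b,p+[0,0,.034]),proj(b,p))
A=cv2.resize(a['img'][int(q[1])-50:int(q[1])+30,int(q[0])-40:int(q[0])+40,::-1],(400,400),interpolation=cv2.INTER_CUBIC)
B=cv2.resize(b['img'][int(r[1])-60:int(r[1])+20,int(r[0])-40:int(r[0])+40,::-1],(400,400),interpolation=cv2.INTER_CUBIC)
cv2.imwrite('pics/c7.png',np.hstack([A,B]))
E
```

```text
[0.6245 0.0649 0.2886] q1,q6 [-0.09 -2.88] F [ 0.2  0.2 -2.3] w 0.132
togo mm [-0.4 -1.  88.6]
[302.30121516 215.63789613] [236.19428426 206.98607887] [233.9980352  164.80832417] [234.61329801 176.62410791]
```

View pics/c7.png

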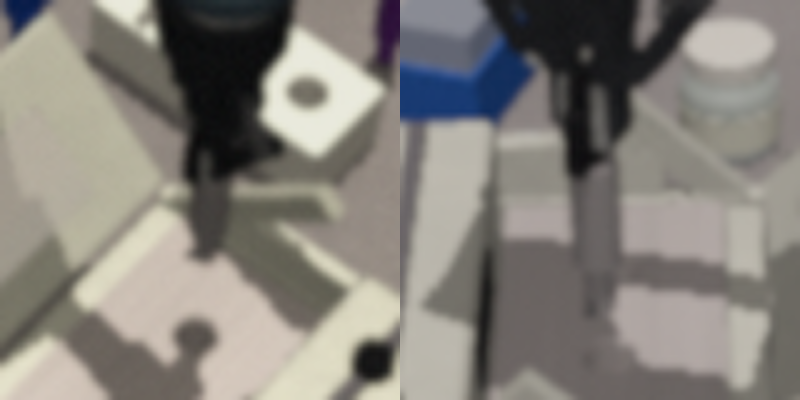

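The picture shows the cartridge hanging upright, its foot at scene (303,216) and side (236,209), matching prediction within 1–2 px. Lowering it into well0.

Emit:
servo_tool --increments "0 -1 40 0 0 0 0; 0 -1 80 0 0 0 0; 0 -1 90 0 0 0 0; 0 -1 95 0 0 0 0; 0 -1 100 0 0 0 0; 0 -1 105 0 0 0 0; 0 -1 110 0 0 0 0; 0 -1 110 0 0 0 0"

```text
time: 18.27
eef_pos: [0.6256, 0.0644, 0.1789]
ee_rot: [-0.575, 0.818, 0.0, -0.0]
wrist_force: [-0.2, -1.6, -2.8]
width: 0.132
grasp_force: 40.0
```

Emit:
servo_tool --increments "0 0 5 0 0 0 0; 0 0 10 0 0 0 0; 0 0 15 0 0 0 0; 0 0 20 0 0 0 0; 0 0 25 0 0 0 0; 0 0 30 0 0 0 0; 0 0 34 0 0 0 0; 0 0 37 0 0 0 0; 0 0 37 0 0 0 0"

```text
time: 19.4
eef_pos: [0.6257, 0.0643, 0.1419]
ee_rot: [-0.575, 0.818, -0.0, -0.0]
wrist_force: [-1.4, -4.9, -2.0]
width: 0.136
grasp_force: 40.1
```

Emit:
servo_tool --increments "1.2 0 0 0 0 0 0; 1.2 0 2 0 0 0 0; 1.2 0 4 0 0 0 0; 1.2 0 6 0 0 0 0; 1.2 0 8 0 0 0 0; 1.2 0 8 0 0 0 0"

```text
time: 20.15
eef_pos: [0.6253, 0.0638, 0.134]
ee_rot: [-0.575, 0.818, 0.0, -0.0]
wrist_force: [-0.5, -0.6, -2.5]
width: 0.13
grasp_force: 40.1
```

Emit:
servo_tool --increments "0 0 1.5 0 0 0 0; 0 0 3 0 0 0 0; 0 0 4 0 0 0 0; 0 0 4 0 0 0 0"

```text
time: 20.65
eef_pos: [0.6254, 0.0635, 0.1303]
ee_rot: [-0.575, 0.818, 0.0, -0.0]
wrist_force: [-0.2, 0.7, -1.9]
width: 0.133
grasp_force: 40.1
```

Emit:
servo_tool --increments "0 0 1.5 0 0 0 0; 0 0 3 0 0 0 0; 0 0 4 0 0 0 0; 0 0 4 0 0 0 0"

```text
time: 21.15
eef_pos: [0.6254, 0.0635, 0.1264]
ee_rot: [-0.575, 0.818, 0.0, -0.0]
wrist_force: [0.4, 0.1, -1.7]
width: 0.127
grasp_force: 40.1
```

Emit:
servo_tool --increments "0 0 1.5 0 0 0 0; 0 0 3 0 0 0 0; 0 0 5 0 0 0 0; 0 0 5 0 0 0 0"

```text
time: 21.65
eef_pos: [0.6268, 0.0632, 0.1251]
ee_rot: [-0.575, 0.818, -0.001, 0.001]
wrist_force: [-6.7, -0.2, 18.2]
width: 0.132
grasp_force: 43.4
```

Emit:
servo_tool --increments "0 0 -3.5 0 0 0 0; 0 0 -3 0 0 0.12 0; 0 0 -2.4 0 0 0.25 0; 0 0 -1.8 0 0 0.38 0; 0 0 -1.2 0 0 0.51 0; 0 0 -0.6 0 0 0.64 0; 0 0 0 0 0 0.77 0; 0 0 0.6 0 0 0.9 0; 0 0 0.6 0 0 0.9 0"

```text
time: 22.78
eef_pos: [0.6253, 0.0635, 0.1214]
ee_rot: [-0.163, 0.987, -0.0, -0.0]
wrist_force: [-5.2, -0.1, 5.9]
width: 0.136
grasp_force: 41.2
```

Emit:
servo_tool --increments "0 0 0.6 0 0 0.13 0; 0 0 1.2 0 0 0.26 0; 0 0 1.8 0 0 0.39 0; 0 0 2.4 0 0 0.52 0; 0 0 3 0 0 0.65 0; 0 0 3.6 0 0 0.78 0; 0 0 4.2 0 0 0.91 0; 0 0 4.2 0 0 0.91 0"

```text
time: 23.78
eef_pos: [0.6254, 0.0644, 0.1175]
ee_rot: [0.287, 0.958, 0.001, -0.0]
wrist_force: [-5.1, 4.3, 8.0]
width: 0.131
grasp_force: 41.5
```

Emit:
servo_tool --increments "0 0 0.4 0 0 0.13 0; 0 0 0.9 0 0 0.26 0; 0 0 1.4 0 0 0.39 0; 0 0 2 0 0 0.52 0; 0 0 2.5 0 0 0.65 0; 0 0 2.5 0 0 0.65 0"

```text
time: 24.52
eef_pos: [0.6261, 0.065, 0.1152]
ee_rot: [0.578, 0.816, 0.001, 0.0]
wrist_force: [-1.8, 4.7, 7.0]
width: 0.13
grasp_force: 41.3
```

```bash
python3 - <<'E'
from h import *
report([.6255,.0635,.115]); print(ctrl.get_state()['ft_torque'])
E
```

```text
[0.6261 0.065  0.1152] q1,q6 [-0.09 -0.43] F [-1.8  4.7  7. ] w 0.13
togo mm [-1.2 -1.1  0.2]
[1.12310797 0.45294427 0.02598035]
```

Emit:
servo_tool --increments "0 0 0.5 0 0 0.13 0; 0 0 1 0 0 0.26 0; 0 0 1.5 0 0 0.39 0; 0 0 2 0 0 0.52 0; 0 0 2 0 0 0.52 0"

```text
time: 25.15
eef_pos: [0.6272, 0.0651, 0.1151]
ee_rot: [0.768, 0.64, 0.002, 0.001]
wrist_force: [-4.8, 6.1, 14.4]
width: 0.13
grasp_force: 42.5
```

```bash
python3 - <<'E'
from h import *
report([.6255,.0635,.115]); print(ctrl.get_state()['ft_torque'])
E
```

```text
[0.6272 0.0651 0.1151] q1,q6 [-0.09  0.09] F [-4.8  6.1 14.4] w 0.13
togo mm [-1.9 -1.4  0.1]
[1.29874684 0.6754622  0.00872193]
```

Emit:
servo_tool --increments "0 0 -3 0 0 0 0; 0 0 -3 0 0 0 0.15; 0 0 -3 0 0 0 0.35; 0 0 -3 0 0 0 0.35; 0 0 -20 0 0 0 0.35; 0 0 -60 0 0 0 0.35; 0 0 -110 0 0 0 0.4; 0 0 -160 0 0 0 0.4; 0 0 -204 0 0 0 0.4; 30 -50 -204 0 0 -0.1 0.4; 60 -100 -204 0 0 -0.2 0.4; 90 -150 -204 0 0 -0.3 0.4; 112 -189 -204 0 0 -0.34 0.4; 112 -189 -204 0 0 -0.34 0.4; 112 -189 -204 0 0 -0.34 0.4; 112 -189 -204 0 0 -0.34 0.4"

```text
time: 27.15
eef_pos: [0.4609, 0.2072, 0.3163]
ee_rot: [0.65, 0.76, 0.0, 0.0]
wrist_force: [-0.2, -1.0, -0.9]
width: 0.398
grasp_force: 0.0
```

```bash
python3 - <<'E'
from h import *
w=snap('wrist','w6.png'); report([.4506,.2718,.103])
for r in wings(w): print(r)
b=snap('side','d6.png'); r=proj(b,[.6255,.0645,.149]); print(r)
g=b['img'][int(r[1])-8:int(r[1])+25,int(r[0])-4:int(r[0])+6].max(2);print(g)
E
```

```text
[0.4608 0.2072 0.3161] q1,q6 [0.19 0.03] F [ 1.3 -0.  -1. ] w 0.4
togo mm [ 6.550e+01 -1.000e-01  2.131e+02]
(array([0.3867, 0.2633]), 1.301, (201.38604736328125, 111.15013885498047), (19.157875061035156, 43.804222106933594))
(array([0.4504, 0.2717]), 1.23, (274.4813232421875, 112.9902114868164), (13.835844039916992, 44.16503143310547))
[236.596324   221.08376657]
[[176 175 174 174 175 176 176 175 174 174]
 [175 172 167 165 164 162 161 160 159 161]
 [172 163 153 145 143 140 138 137 137 140]
 [165 149 134 129 128 123 118 118 121 123]
 [160 138 123 121 115  98  87  90  99 110]
 [163 142 126 116  97  66  49  52  74 106]
 [170 158 140 116  79  45  28  34  70 120]
 [174 168 151 116  66  33  25  32  75 132]
 [175 168 148 105  53  29  25  29  76 135]
 [172 158 126  77  37  27  22  28  75 134]
 [165 137  92  48  29  24  20  23  71 133]
 [154 111  59  31  26  22  15  22  68 131]
 [146  90  38  27  26  19  15  18  69 131]
 [142  86  34  24  20  18  15  21  69 132]
 [142 100  58  33  21  18  14  28  78 135]
 [150 130 102  72  43  22  18  43  96 144]
 [157 153 141 119  87  53  35  61 111 149]
 [154 159 158 149 129 101  76  87 122 147]
 [148 154 159 160 153 139 122 119 133 143]
 [143 147 152 156 159 157 150 145 144 141]
 [142 143 145 148 153 157 159 157 152 144]
 [141 141 141 142 145 150 156 159 158 154]
 [140 140 140 139 140 143 148 153 158 160]
 [140 139 139 138 140 140 143 146 151 157]
 [140 140 139 139 139 140 141 142 145 149]
 [144 140 139 139 139 140 141 141 142 143]
 [154 146 141 140 140 140 142 141 141 140]
 [165 157 149 144 141 141 141 142 141 141]
 [169 164 157 149 143 140 141 141 141 141]
 [158 157 154 149 141 138 140 141 141 141]
 [146 147 147 145 142 137 137 140 141 141]
 [165 166 166 165 161 152 142 143 145 142]
 [181 180 179 177 173 165 155 154 152 145]]
```

Emit:
servo_tool --increments "15 0 0 0 0 -0.18 0.4; 30 0 0 0 0 -0.36 0.4; 50 0 0 0 0 -0.54 0.4; 65.5 0 0 0 0 -0.72 0.4; 65.5 0 0 0 0 -0.9 0.4; 65.5 0 10 0 0 -1.08 0.4; 65.5 0 20 0 0 -1.26 0.4; 65.5 0 30 0 0 -1.44 0.4; 65.5 0 50 0 0 -1.62 0.4; 65.5 0 70 0 0 -1.8 0.4; 65.5 0 85 0 0 -1.98 0.4; 65.5 0 100 0 0 -2.16 0.4; 65.5 0 115 0 0 -2.34 0.4; 65.5 0 120 0 0 -2.52 0.4; 65.5 0 125 0 0 -2.65 0.4; 65.5 0 150 0 0 -2.65 0.4; 65.5 0 180 0 0 -2.65 0.4; 65.5 0 200 0 0 -2.65 0.4; 65.5 0 213 0 0 -2.65 0.4; 65.5 0 213 0 0 -2.65 0.4"

```text
time: 29.75
eef_pos: [0.4494, 0.2721, 0.1022]
ee_rot: [-0.579, 0.815, 0.0, -0.001]
wrist_force: [0.8, 0.2, 0.5]
width: 0.401
grasp_force: 0.0
```

Emit:
servo_tool --increments "0 0 0 0 0 0 0.2; 0 0 0 0 0 0 0; 0 0 0 0 0 0 0; 0 0 0 0 0 0 0; 0 0 0 0 0 0 0" --force 40

```text
time: 30.38
eef_pos: [0.4506, 0.273, 0.1041]
ee_rot: [-0.58, 0.815, -0.0, 0.001]
wrist_force: [0.0, -0.5, 6.2]
width: 0.129
grasp_force: 41.3
```

```bash
python3 - <<'E'
from h import *
report([.6372,-.0145,.29]); print(ctrl.get_state()['ft_torque'])
E
```

```text
[0.4506 0.273  0.1041] q1,q6 [ 0.32 -2.49] F [ 0.  -0.5  6.2] w 0.129
togo mm [ 210.  -270.9 -185.7]
[-0.07504286 -0.12687147  0.04698482]
```

Emit:
servo_tool --increments "0 0 -30 0 0 0 0; 0 0 -70 0 0 0 0; 0 0 -120 0 0 0 0; 0 0 -165 0 0 0.1 0; 0 0 -188 0 0 0.1 0; 20 -26 -188 0 0 0.1 0; 45 -58 -188 0 0 0.1 0; 70 -90 -188 0 0 0.1 0; 95 -122 -188 0 0 0.1 0; 120 -155 -188 0 0 0.1 0; 145 -187 -188 0 0 0.1 0; 170 -219 -188 0 0 0.1 0; 195 -252 -188 0 0 0.1 0; 210 -271 -188 0 0 0.1 0; 210 -271 -188 0 0 0.1 0; 210 -271 -188 0 0 0.1 0; 210 -271 -188 0 0 0.1 0"

```text
time: 32.5
eef_pos: [0.6363, -0.0134, 0.2912]
ee_rot: [-0.539, 0.843, 0.0, 0.0]
wrist_force: [-0.6, 0.3, -1.0]
width: 0.13
grasp_force: 40.3
```

```bash
python3 - <<'E'
from h import *
report([.6372,-.0148,.18])
E
```

```text
[ 0.6363 -0.0134  0.2912] q1,q6 [-0.21 -2.92] F [-0.6  0.3 -1. ] w 0.13
togo mm [  0.9  -1.4 111.2]
```

Emit:
servo_tool --increments "1 -1.4 40 0 0 0 0; 1 -1.4 80 0 0 0 0; 1 -1.4 91 0 0 0 0; 1 -1.4 96 0 0 0 0; 1 -1.4 101 0 0 0 0; 1 -1.4 106 0 0 0 0; 1 -1.4 111 0 0 0 0; 1 -1.4 116 0 0 0 0; 1 -1.4 121 0 0 0 0; 1 -1.4 126 0 0 0 0; 1 -1.4 131 0 0 0 0; 1 -1.4 135 0 0 0 0; 1 -1.4 135 0 0 0 0"

```text
time: 34.12
eef_pos: [0.6375, -0.0157, 0.1554]
ee_rot: [-0.538, 0.843, 0.0, 0.0]
wrist_force: [2.6, 4.0, -3.8]
width: 0.132
grasp_force: 40.2
```

Emit:
servo_tool --increments "-1.1 0 0 0 0 0 0; -1.1 0 4 0 0 0 0; -1.1 0 8 0 0 0 0; -1.1 0 12 0 0 0 0; -1.1 0 16 0 0 0 0; -1.1 0 19 0 0 0 0; -1.1 0 22 0 0 0 0; -1.1 0 22 0 0 0 0"

```text
time: 35.12
eef_pos: [0.6379, -0.0152, 0.1336]
ee_rot: [-0.538, 0.843, 0.0, -0.0]
wrist_force: [1.4, 2.6, -3.4]
width: 0.134
grasp_force: 40.1
```

Emit:
servo_tool --increments "-0.7 0 1.5 0 0 0 0; -0.7 0 3 0 0 0 0; -0.7 0 4.5 0 0 0 0; -0.7 0 6 0 0 0 0; -0.7 0 6 0 0 0 0"

```text
time: 35.75
eef_pos: [0.6381, -0.0147, 0.1278]
ee_rot: [-0.538, 0.843, 0.0, -0.0]
wrist_force: [0.2, -0.1, -1.4]
width: 0.133
grasp_force: 40.4
```

Emit:
servo_tool --increments "0 0 1.5 0 0 0 0; 0 0 3 0 0 0 0; 0 0 4 0 0 0 0; 0 0 4 0 0 0 0"

```text
time: 36.25
eef_pos: [0.6391, -0.0146, 0.1263]
ee_rot: [-0.538, 0.843, -0.001, 0.001]
wrist_force: [-3.2, 1.3, 10.1]
width: 0.133
grasp_force: 42.1
```

Emit:
servo_tool --increments "0 0 -2 0 0 0 0; 0 0 -1.5 0 0 0.13 0; 0 0 -0.9 0 0 0.26 0; 0 0 -0.3 0 0 0.39 0; 0 0 0.3 0 0 0.52 0; 0 0 0.9 0 0 0.65 0; 0 0 1.5 0 0 0.78 0; 0 0 2.1 0 0 0.91 0; 0 0 2.7 0 0 1.04 0; 0 0 3.3 0 0 1.17 0; 0 0 3.8 0 0 1.3 0; 0 0 4.4 0 0 1.43 0; 0 0 5 0 0 1.56 0; 0 0 5.6 0 0 1.69 0; 0 0 6.2 0 0 1.82 0; 0 0 6.2 0 0 1.82 0"

```text
time: 38.25
eef_pos: [0.6388, -0.0146, 0.1183]
ee_rot: [0.335, 0.942, 0.0, 0.001]
wrist_force: [-0.1, 0.5, 3.3]
width: 0.127
grasp_force: 40.8
```

Emit:
servo_tool --increments "0 0 0.6 0 0 0.13 0; 0 0 1.2 0 0 0.26 0; 0 0 1.8 0 0 0.39 0; 0 0 2.4 0 0 0.52 0; 0 0 3 0 0 0.65 0; 0 0 3.4 0 0 0.78 0; 0 0 3.8 0 0 0.91 0; 0 0 4.2 0 0 1.04 0; 0 0 4.2 0 0 1.04 0"

```text
time: 39.38
eef_pos: [0.6387, -0.0153, 0.1161]
ee_rot: [0.758, 0.652, -0.0, 0.001]
wrist_force: [-5.6, -1.9, 13.8]
width: 0.131
grasp_force: 42.6
```

```bash
python3 - <<'E'
from h import *
report([.4609,.2072,.316]); print(ctrl.get_state()['ft_torque'])
E
```

```text
[ 0.6387 -0.0153  0.1161] q1,q6 [-0.21 -0.06] F [-5.6 -1.9 13.8] w 0.131
togo mm [ 193.  -209.1 -200.4]
[-0.19406213  1.30469581 -0.00291863]
```

Emit:
servo_tool --increments "0 0 -3 0 0 0 0; 0 0 -3 0 0 0 0.15; 0 0 -3 0 0 0 0.35; 0 0 -3 0 0 0 0.35; 0 0 -20 0 0 0 0.35; 0 0 -60 0 0 0 0.35; 0 0 -110 0 0 0 0.4; 0 0 -160 0 0 0 0.4; 0 0 -200 0 0 0 0.4; 31 -45 -200 0 0 -0.1 0.4; 62 -90 -200 0 0 -0.2 0.4; 93 -136 -200 0 0 -0.31 0.4; 124 -181 -200 0 0 -0.31 0.4; 155 -226 -200 0 0 -0.31 0.4; 184 -272 -200 0 0 -0.31 0.4; 184 -272 -200 0 0 -0.31 0.4; 184 -272 -200 0 0 -0.31 0.4; 184 -272 -200 0 0 -0.31 0.4"

```text
time: 41.62
eef_pos: [0.3984, 0.2081, 0.314]
ee_rot: [0.65, 0.76, 0.0, 0.0]
wrist_force: [-0.2, -0.5, -0.5]
width: 0.396
grasp_force: 0.0
```

```bash
python3 - <<'E'
from h import *
w=snap('wrist','w7.png'); report([.3867,.2633,.103])
for r in wings(w): print(r)
E
```

```text
[0.3984 0.208  0.3138] q1,q6 [0.22 0.06] F [-0.1  0.4  0.7] w 0.4
togo mm [ 56.5  -3.  210.8]
(array([0.386 , 0.2636]), 1.309, (270.6207275390625, 123.05172729492188), (13.524564743041992, 43.72505187988281))
```

Emit:
servo_tool --increments "15 -1 0 0 0 -0.18 0.4; 30 -2 0 0 0 -0.36 0.4; 45 -3 0 0 0 -0.54 0.4; 57 -3.6 0 0 0 -0.72 0.4; 57 -3.6 0 0 0 -0.9 0.4; 57 -3.6 10 0 0 -1.08 0.4; 57 -3.6 20 0 0 -1.26 0.4; 57 -3.6 30 0 0 -1.44 0.4; 57 -3.6 50 0 0 -1.62 0.4; 57 -3.6 70 0 0 -1.8 0.4; 57 -3.6 85 0 0 -1.98 0.4; 57 -3.6 100 0 0 -2.16 0.4; 57 -3.6 115 0 0 -2.34 0.4; 57 -3.6 120 0 0 -2.52 0.4; 57 -3.6 125 0 0 -2.7 0.4; 57 -3.6 150 0 0 -2.72 0.4; 57 -3.6 180 0 0 -2.72 0.4; 57 -3.6 200 0 0 -2.72 0.4; 57 -3.6 211 0 0 -2.72 0.4; 57 -3.6 211 0 0 -2.72 0.4"

```text
time: 44.18
eef_pos: [0.3851, 0.264, 0.1021]
ee_rot: [-0.607, 0.794, 0.0, -0.001]
wrist_force: [-0.2, 0.2, -0.2]
width: 0.402
grasp_force: 0.0
```

Emit:
servo_tool --increments "0 0 0 0 0 0 0.2; 0 0 0 0 0 0 0; 0 0 0 0 0 0 0; 0 0 0 0 0 0 0; 0 0 0 0 0 0 0" --force 40

```text
time: 44.8
eef_pos: [0.386, 0.2648, 0.1037]
ee_rot: [-0.608, 0.794, -0.0, 0.001]
wrist_force: [0.4, -0.2, 5.9]
width: 0.127
grasp_force: 41.2
```

```bash
python3 - <<'E'
from h import *
report([.6505,-.0932,.29])
E
```

```text
[0.386  0.2648 0.1037] q1,q6 [ 0.35 -2.53] F [ 0.4 -0.2  5.9] w 0.127
togo mm [ 276.2 -349.2 -186. ]
```

Emit:
servo_tool --increments "0 0 -40 0 0 0 0; 0 0 -90 0 0 0 0; 0 0 -145 0 0 0 0; 0 0 -190 0 0 0.1 0; 0 0 -210 0 0 0.2 0; 20 -36 -210 0 0 0.35 0; 50 -77 -210 0 0 0.35 0; 80 -119 -210 0 0 0.35 0; 110 -159 -210 0 0 0.35 0; 140 -197 -210 0 0 0.35 0; 170 -230 -210 0 0 0.35 0; 200 -265 -210 0 0 0.35 0; 230 -300 -210 0 0 0.35 0; 255 -330 -210 0 0 0.35 0; 276 -349 -210 0 0 0.35 0; 276 -349 -210 0 0 0.35 0; 276 -349 -210 0 0 0.35 0;276 -349 -210 0 0 0.35 0"

```text
time: 47.05
eef_pos: [0.6494, -0.0921, 0.3126]
ee_rot: [-0.461, 0.888, 0.0, -0.0]
wrist_force: [-0.5, -0.1, -2.4]
width: 0.132
grasp_force: 40.3
```

```bash
python3 - <<'E'
from h import *
report([.6505,-.0932,.18])
E
```

```text
[ 0.6494 -0.0921  0.3126] q1,q6 [-0.32 -2.85] F [-0.5 -0.1 -2.4] w 0.132
togo mm [  0.3  -1.6 132.6]
```

Emit:
servo_tool --increments "0.4 -1.6 50 0 0 0 0; 0.4 -1.6 95 0 0 0 0; 0.4 -1.6 112 0 0 0 0; 0.4 -1.6 117 0 0 0 0; 0.4 -1.6 122 0 0 0 0; 0.4 -1.6 127 0 0 0 0; 0.4 -1.6 132 0 0 0 0; 0.4 -1.6 137 0 0 0 0; 0.4 -1.6 142 0 0 0 0; 0.4 -1.6 147 0 0 0 0; 0.4 -1.6 152 0 0 0 0; 0.4 -1.6 156 0 0 0 0; 0.4 -1.6 156 0 0 0 0"

```text
time: 48.68
eef_pos: [0.6506, -0.0943, 0.1561]
ee_rot: [-0.46, 0.888, 0.0, -0.0]
wrist_force: [-0.2, -0.1, -3.1]
width: 0.133
grasp_force: 40.3
```

Emit:
servo_tool --increments "0 0 4 0 0 0 0; 0 0 8 0 0 0 0; 0 0 12 0 0 0 0; 0 0 16 0 0 0 0; 0 0 19 0 0 0 0; 0 0 22 0 0 0 0; 0 0 22 0 0 0 0"

```text
time: 49.55
eef_pos: [0.6507, -0.0944, 0.1342]
ee_rot: [-0.46, 0.888, 0.0, -0.0]
wrist_force: [-0.9, 0.7, -3.6]
width: 0.125
grasp_force: 40.2
```

Emit:
servo_tool --increments "0 0 1.5 0 0 0 0; 0 0 3 0 0 0 0; 0 0 4.5 0 0 0 0; 0 0 6 0 0 0 0; 0 0 6 0 0 0 0"

```text
time: 50.18
eef_pos: [0.6508, -0.0944, 0.1284]
ee_rot: [-0.46, 0.888, 0.0, -0.0]
wrist_force: [-0.4, 1.9, -1.7]
width: 0.129
grasp_force: 40.3
```

Emit:
servo_tool --increments "0 0 1.5 0 0 0 0; 0 0 3 0 0 0 0; 0 0 4.5 0 0 0 0; 0 0 4.5 0 0 0 0"

```text
time: 50.68
eef_pos: [0.6512, -0.0943, 0.1255]
ee_rot: [-0.46, 0.888, -0.0, 0.0]
wrist_force: [-4.3, 3.6, 6.4]
width: 0.131
grasp_force: 41.6
```

Emit:
servo_tool --increments "-0.5 0.3 -1.5 0 0 0 0; -0.5 0.3 -1 0 0 0.13 0; -0.5 0.3 -0.4 0 0 0.26 0; -0.5 0.3 0.2 0 0 0.39 0; -0.5 0.3 0.8 0 0 0.52 0; -0.5 0.3 1.4 0 0 0.65 0; -0.5 0.3 2 0 0 0.78 0; -0.5 0.3 2.6 0 0 0.91 0; -0.5 0.3 3.2 0 0 1.04 0; -0.5 0.3 3.8 0 0 1.17 0; -0.5 0.3 4.3 0 0 1.3 0; -0.5 0.3 4.9 0 0 1.43 0; -0.5 0.3 5.5 0 0 1.56 0; -0.5 0.3 6.1 0 0 1.69 0; -0.5 0.3 6.7 0 0 1.82 0; -0.5 0.3 6.7 0 0 1.82 0"

```text
time: 52.68
eef_pos: [0.6514, -0.0945, 0.1176]
ee_rot: [0.418, 0.908, -0.0, 0.001]
wrist_force: [0.2, -0.1, -0.7]
width: 0.134
grasp_force: 40.5
```

Emit:
servo_tool --increments "0 0 0.6 0 0 0.13 0; 0 0 1.2 0 0 0.26 0; 0 0 1.8 0 0 0.39 0; 0 0 2.4 0 0 0.52 0; 0 0 2.8 0 0 0.65 0; 0 0 3.2 0 0 0.78 0; 0 0 3.6 0 0 0.91 0; 0 0 3.6 0 0 0.91 0"

```text
time: 53.68
eef_pos: [0.6508, -0.0946, 0.1157]
ee_rot: [0.775, 0.633, -0.0, 0.001]
wrist_force: [-5.7, -0.2, 9.7]
width: 0.128
grasp_force: 42.1
```

```bash
python3 - <<'E'
from h import *
report([.5,-.1,.3]); print(ctrl.get_state()['ft_torque'])
E
```

```text
[ 0.6508 -0.0946  0.1157] q1,q6 [-0.32 -0.12] F [-5.7 -0.2  9.7] w 0.128
togo mm [ -35.7 -146.7 -184.3]
[ 0.08322724  1.3236241  -0.03397643]
```

Emit:
servo_tool --increments "0 0 -2.5 0 0 0 0; 0 0 -2.5 0 0 0 0.15; 0 0 -2.5 0 0 0 0.35; 0 0 -2.5 0 0 0 0.35; 0 0 -20 0 0 0 0.35; 0 0 -60 0 0 0 0.35; 0 0 -110 0 0 0 0.4; 0 0 -160 0 0 0 0.4; 0 0 -190 0 0 0 0.4; 0 -50 -190 0 0 -0.1 0.6; 0 -100 -190 0 0 -0.2 0.6; 0 -150 -190 0 0 -0.3 0.6; -1 -200 -190 0 0 -0.36 0.6; -1.5 -231 -190 0 0 -0.36 0.6; -1.5 -231 -190 0 0 -0.36 0.6; -1.5 -231 -190 0 0 -0.36 0.6; -1.5 -231 -190 0 0 -0.36 0.6"

```text
time: 55.8
eef_pos: [0.4251, -0.049, 0.3042]
ee_rot: [0.649, 0.76, 0.0, 0.0]
wrist_force: [0.3, 0.2, -0.2]
width: 0.599
grasp_force: 0.0
```

```bash
python3 - <<'E'
from h import *
a=snap('scene','s8.png');b=snap('side','d8.png'); report([.4245,-.050,.2104])
A=cv2.resize(a['img'][150:320,225:365,::-1],(395,480),interpolation=cv2.INTER_CUBIC);B=cv2.resize(b['img'][165:345,170:320,::-1],(400,480),interpolation=cv2.INTER_CUBIC)
cv2.imwrite('pics/c8.png',np.hstack([A,B]))
for P in [(.6254,.0636),(.6381,-.0147),(.6508,-.093)]: print([(proj(s,[*P,.149]).round(1)) for s in (a,b)])
E
```

```text
[ 0.4249 -0.0489  0.3038] q1,q6 [-0.39 -0.55] F [-0.8  0.9 -0.4] w 0.598
togo mm [-1.1 -0.5 93.4]
[array([301.5, 223.9]), array([236.7, 220.9])]
[array([285.9, 240.6]), array([236.9, 202.5])]
[array([269.7, 258.1]), array([237.1, 185.7])]
```

View pics/c8.png

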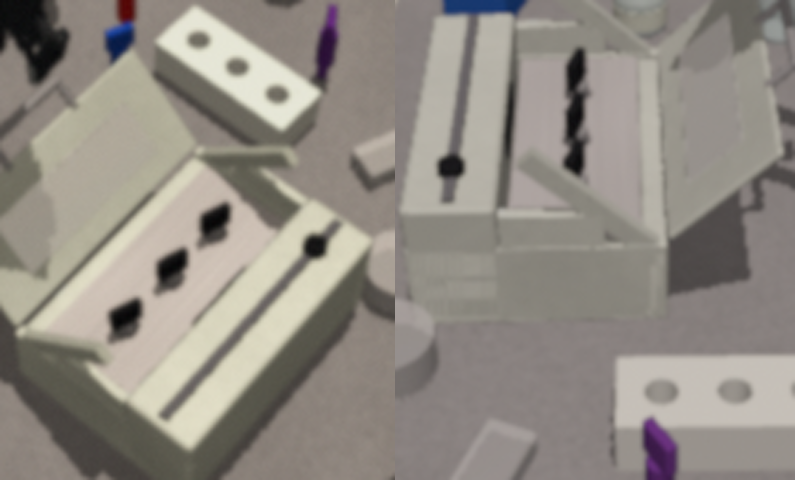

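The picture shows all three cartridges seated alike, the rack empty and nothing disturbed. Now I grip the handle and shut the cover.

Emit:
servo_tool --increments "-1 0 30 0 0 0 0.6; -1 0 60 0 0 0 0.6; -1 0 75 0 0 0 0.6; -1 0 85 0 0 0 0.6; -1 0 93 0 0 0 0.6; -1 0 93 0 0 0 0.6; -1 0 93 0 0 0 0.3; -1 0 93 0 0 0 0; -1 0 93 0 0 0 0; -1 0 93 0 0 0 0; -1 0 93 0 0 0 0; -1 0 93 0 0 0 0" --force 30

```text
time: 57.4
eef_pos: [0.4245, -0.0499, 0.2114]
ee_rot: [0.649, 0.76, -0.0, 0.0]
wrist_force: [-3.6, -0.4, 5.7]
width: 0.12
grasp_force: 29.5
```

Emit:
servo_tool --increments "0 7 -7 0 0 0 0; 0 14.5 -13 0 0 0 0; 0 23 -20 0 0 0 0; 0 33 -26 0 0 0 0; 0 44 -32.5 0 0 0 0; 0 55.5 -38 0 0 0 0; 0 67.5 -43 0 0 0 0; 0 80 -47 0 0 0 0; 0 92 -50 0 0 0 0; 0 105 -52.5 0 0 0 0; 0 118 -54 0 0 0 0; 0 131 -54 0 0 0 0; 0 144 -53.8 0 0 0 0; 0 157 -52.2 0 0 0 0; 0 157 -52.2 0 0 0 0"

```text
time: 59.28
eef_pos: [0.5812, -0.0257, 0.2628]
ee_rot: [0.65, 0.76, 0.0, 0.001]
wrist_force: [1.0, -5.6, 2.3]
width: 0.119
grasp_force: 31.1
```

Emit:
servo_tool --increments "0 12 -2 0 0 0 0.13; 0 24.5 5.3 0 0 0 0; 0 37 9 0 0 0 0; 0 49 14 0 0 0 0; 0 60 19 0 0 0 0; 0 71.5 26 0 0 0 0; 0 81 32.5 0 0 0 0; 0 90 39.5 0 0 0 0; 0 98 46 0 0 0 0; 0 104 52 0 0 0 0; 0 104 52.5 0 0 0 0; 0 104 52.5 0 0 0 0"

```text
time: 60.78
eef_pos: [0.683, -0.0094, 0.2105]
ee_rot: [0.65, 0.76, -0.0, 0.0]
wrist_force: [-1.5, -3.7, 3.5]
width: 0.123
grasp_force: 31.2
```

Emit:
servo_tool --increments "0 0 0 0 0 0 0.3; 0 0 0 0 0 0 0.6; 0 0 0 0 0 0 0.6; 0 0 0 0 0 0 0.6; 0 0 -20 0 0 0 0.6; 0 0 -50 0 0 0 0.6; 0 0 -100 0 0 0 0.6; 0 -50 -130 0 0 0 0.6; 0 -100 -130 0 0 0 0.6; 0 -150 -130 0 0 0 0.6; 0 -200 -130 0 0 0 0.6; 0 -250 -130 0 0 0 0.6; 0 -250 -130 0 0 0 0.6; 0 -250 -130 0 0 0 0.6"

```text
time: 62.52
eef_pos: [0.4361, -0.0482, 0.3423]
ee_rot: [0.65, 0.76, 0.001, 0.002]
wrist_force: [0.1, 0.8, 0.3]
width: 0.601
grasp_force: 0.0
```

```bash
python3 - <<'E'
from h import *
a=snap('scene','s9.png');b=snap('side','d9.png'); report([0,0,0])
A=cv2.resize(a['img'][150:320,225:365,::-1],(395,480),interpolation=cv2.INTER_CUBIC);B=cv2.resize(b['img'][165:345,170:320,::-1],(400,480),interpolation=cv2.INTER_CUBIC)
cv2.imwrite('pics/c9.png',np.hstack([A,B]))
E
```

```text
[ 0.4363 -0.048   0.3413] q1,q6 [-0.38 -0.54] F [0.9 0.5 0.3] w 0.601
togo mm [ 116.  -423.8  340.8]
```

View pics/c9.png

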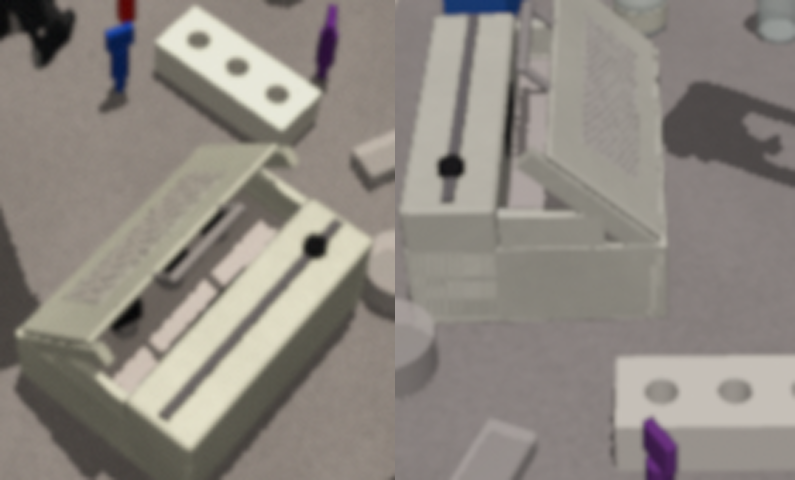

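The cover is shut (bar back at scene crop (165–245, 205–280)), the cartridges are inside, and the bench is undisturbed.

```bash
python3 -c "
from h import *
print(ctrl.close_job())"
```

```text
the job is handed in; nothing more can be done
None
```

The job is handed in: all three cartridges look screwed home in wells 0–2 and the cover is shut again, with the rack and bench items undisturbed in the last pictures; the hand-in call gave no verdict.

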